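# Turn the spice carousel so the labelled jar faces the stock scanner, and scan it

## Robot

A 6-joint arm with a two-finger parallel gripper is mounted at the origin on the work surface. World frame = base frame: x ahead of the robot, y to its left, z up, the work surface at z = 0. Lengths are in mm, angles in rad, forces in N, time in s.
With the tool pointing down it reaches from about 350 to 975 mm from the base axis. Payload 7.1 kg.
Tool frame: the origin (TCP) lies midway between the tips of the shut fingers; the grasp point (between the pads) lies 19 mm behind it; z points along the fingers, y is the line along which they close (so a half turn about z gives the same grasp; the last joint's range is limited). The gripper opens to 88 mm and grips with 3 to 60 N. Pads are 20 mm wide; open, the fingers measure 115 mm over their backs; the gripper's body (75 mm by 178 mm) begins 61 mm behind the grasp point.
Start: joints at [-1.23, 0.423, 1.63, -0, 1.089, -0.019], TCP at [220.071, -584.956, 222.675] pointing down, gripper open.
Joint ranges: [-3, 3], [-0.9, 2.11], [0.09, 2.58], [-1.31, 4.45], [0.11, 2.69], [-2.54, 2.54]. Speed limits (rad/s): [2.39, 2.39, 3.01, 3.14, 3.14, 3.14].

## Interface

Orientations are given as a rotation vector (axis times angle).
In Python, from workcell import ctrl gives the robot as it stands.
- The arm moves only by the shell command python3 -m pendant 'ROWS'. ROWS is a JSON object of lists of equal length, an entry for each row: "grip": the opening, from -1 (shut) to 1 (fully open); "linear": the shift along the tool's x, y, z in mm, a list of three; "angular": the turn, a rotation vector about the tool's x, y, z in rad, a list of three. In form: {"grip": [grip, ...], "linear": [[tx, ty, tz], ...], "angular": [[ax, ay, az], ...]}. A call has 1 to 12 rows; each row shifts and turns the commanded pose from where the row before left it, along the tool's axes as they then stand; what a row does not reach is not made up. A row lasts 1/12 s, in which the tool goes at most 41.7 mm and 7.16 degrees, less where a joint would pass 70% of its speed; a pose out of reach is approached as far as the arm can. A call with a gripper value outside its range is refused whole. The fingers move at their own pace and stop on an object; the grip force is fixed at half the most. Time passes only in rows, so rows that do not move let the fingers close. It gives the time, the measured TCP pose, the force, the opening and the grip force at its end, in the units of the state.
- ctrl.get_obs(): the state, without advancing time (a new reading comes with each control period).
- ctrl.get_image(name): name is "scene" or "top" or "wrist"; returns the picture (400x640x3 uint8, red, green, blue); there is no depth.
- ctrl.camera_params(name): a dict with "vfov" (degrees; the focal length in pixels is half the picture's height over the tangent of half this angle, whatever the lens; pixels are square), "cx", "cy" (the principal point, pixels), "R" (3x3) and "t" (3): a world point X has camera coordinates R X + t; the wrist camera has in their place "T_tool_cam" (4x4, takes a point from camera to tool coordinates, whose origin is the TCP and whose axes are the flange's). Camera axes: x right, y down, z forward; pixel columns grow to the right and rows downward; lengths in mm; the calibration is good to about 2 mm. A picture is of the moment at which its call begins: read the wrist's pose just before it. camera_params takes no time and is no camera call.
- ctrl.close_job(): hands the job in; it is judged then, once.
The state is a dict: "t": time; "qpos": joint angles; "qvel": joint speeds; "joint_torque": joint torques, N m; "ee_pos": TCP position; "orientation": TCP orientation; "ft_force": force on the tool from outside, world axes, zero at the start; "moment": the same for the moment, N m; "width": finger opening in mm; "grasp_force": force on a finger pad.
Only numpy, scipy, OpenCV 4.12 (cv2) and the standard library are available. Lean on these libraries where they do the work, as an engineer would, in place of code of your own. Each camera call takes 0.05 s, during which the arm holds its last target. There are 200 camera calls.

## Task

Turn the spice carousel gently until the jar with the paper label looks straight into the window of the scanner block, and let it come to rest there. Only then press the scanner's top button right down, keep it down for a good second and let go, leaving the carousel as it is. Leave the dabba, bowl, tumbler, katori, spare jar and spatula where they are.

Things in the scene. Friction and masses are not known exactly. Their poses are not given: they have to be found in the camera images.
- carousel_axis (a point): Point on the upright turning axis of the white spice carousel, 110 mm above the table. The tray is 210 mm wide, its top 26 mm up. Six 48 mm wide glass jars are clipped in for good, centres 75 mm from the axis, 60 degrees apart, with a clear notch between neighbours; red lids (49 mm wide) at heights 104 to 118 mm, lid buttons up to 122 mm. A 44 mm wide post in the middle ends at 104 mm.
- carousel (a joint): Turning angle of the tray in rad, counter-clockwise seen from above; it turns several turns either way, and a little friction holds it where it is left (1 to 2 N of push at the jars).
- label (a point): Middle of the white barcode label on the outward side of the one labelled jar, 100 mm from the carousel axis, 70 mm above the table; its x axis points straight out from the axis. The label wraps the outward side; a white paper strip 18 mm wide runs from it over the lid, seen from above. The other five jars are bare.
- scanner_window (a point): Middle of the dark upright window of the scanner, a fixed grey block 70 mm deep, 85 mm wide, 100 mm high beside the carousel; 66 mm above the table, 150 mm from the carousel axis. Its x axis points from the window into the block, straight away from the carousel axis; y lies across the window.
- scan_button_top (a point): Centre of the top face of the round white push button (38 mm wide) on top of the scanner, 118 mm above the table when up, 35 mm behind the window. It moves down with the button.
- scan_button (a joint): Travel of the scanner button in m: 0 up, 0.007 right down; a spring of about 1 N at the start and 4 N right down brings it back.
- dabba: Round closed steel masala dabba, 186 mm wide and 83 mm high with its knob, on a 20 mm thick black granite slab to the right; origin at the centre of its underside. Bystander.
- bowl: White ceramic bowl, 136 mm wide, 60 mm high; origin under its centre. Bystander.
- tumbler: Steel tumbler, 72 mm wide, 100 mm high; origin under its centre. Bystander.
- katori: Small steel katori cup, 90 mm wide, 42 mm high; origin under its centre. Bystander.
- spare_jar: Loose bare glass jar with red lid, 49 mm wide, 98 mm high, standing on the table, not in the carousel; origin under its centre. Bystander.
- spatula: Wooden spatula 280 mm long lying flat between the carousel and the granite slab; its x axis runs along it. Bystander.
There are look-alikes about, which are no part of the job. What is shaped like the part that bears scanner_window but green or yellow is not meant.

How it is judged (in metres and radians):
On the way, in this order (a step that is already met when the one before it is completed fails the run):
1. the labelled jar faces the scanner window and the carousel is at rest (y of label in the frame of scanner_window between -0.015 and 0.015 m and horizontal distance between label and scanner_window below 0.08 m and velocity of joint carousel between -0.05 and 0.05 rad/s), for 0.3 s.
2. the scanner button is held down with the label facing the window (y of label in the frame of scanner_window between -0.015 and 0.015 m and horizontal distance between label and scanner_window below 0.08 m and value of joint scan_button above 0.005 m), for 0.6 s.
At the end, for the whole second after the job is handed in: The label lies within 15 mm sideways of the middle line of the scanner window (about 9 degrees of turn) and on the scanner's side of the carousel, the carousel is at rest, the scanner button is up again, and the six bystanders are within 20 mm of where they began (all of step 1 and value of joint scan_button below 0.0015 m and distance of each of dabba, bowl, tumbler, katori, spare_jar, spatula from where it was at the start of the episode below 0.02 m); the robot touches nothing.
It fails at once if the carousel is spun roughly (faster than 3 rad/s) (velocity of joint carousel above 3 rad/s or velocity of joint carousel below -3 rad/s).
It fails at once if the scanner button is pressed while the label does not face the window (value of joint scan_button above 0.003 m and not (y of label in the frame of scanner_window between -0.015 and 0.015 m and horizontal distance between label and scanner_window below 0.08 m)).
It fails at once if the dabba, bowl, tumbler, katori, spare jar or spatula is disturbed (moved more than 20 mm) (distance of any of dabba, bowl, tumbler, katori, spare_jar, spatula from where it was at the start of the episode above 0.02 m).
It also fails if it takes over 54 s, if anything falls off the work surface, if the arm or the gripper's body presses on something with over 40 N, if the wrist force passes 120 N, or if a joint passes its speed limit or range.

## Working session

There is one attempt and no reset: what is moved stays moved. The work goes in short steps, Python scripts to look and compute and a shell command to move; the robot and the scene stay as the last step left them, time stands still between calls to the robot, and variables do not carry over. Pictures are saved under pics/ and viewed, at most 10 in all, crops included, and the job is handed in when it is done.

```bash
mkdir -p pics
python3 - <<'E'
from workcell import ctrl
import cv2
for n in("top","scene"):
    cv2.imwrite(f"pics/{n}.png",ctrl.get_image(n)[:,:,::-1])
    p=ctrl.camera_params(n);print(n,p)
o=ctrl.get_obs();print(o["t"],o["ee_pos"],o["orientation"],o["width"],o["ft_force"])
E
```

```text
top {'vfov': 45.275915174893434, 'cx': 317.7027616247553, 'cy': 188.67149217269053, 'R': array([[-1.85997184e-02, -9.99818547e-01, -4.11373727e-03],
       [-9.76630883e-01,  1.90491752e-02, -2.14077666e-01],
       [ 2.14117184e-01,  3.58185708e-05, -9.76807980e-01]]), 't': array([ -52.32803666,  576.93811676, 1600.46876706])}
scene {'vfov': 46.228397818411665, 'cx': 329.81937970889305, 'cy': 198.94782112322656, 'R': array([[ 0.24295741,  0.96997883,  0.01061919],
       [ 0.5510372 , -0.12899619, -0.82445011],
       [-0.79832932,  0.20615783, -0.565835  ]]), 't': array([ -64.38294161, -242.91482857, 2141.04833541])}
0.1 [ 219.88175713 -584.52544026  222.01001788] [-3.08963177e+00 -5.61862187e-01  3.64311707e-04] 87.6914554583355 [-0.08099881  0.29628538  0.36397102]
```

View pics/top.png

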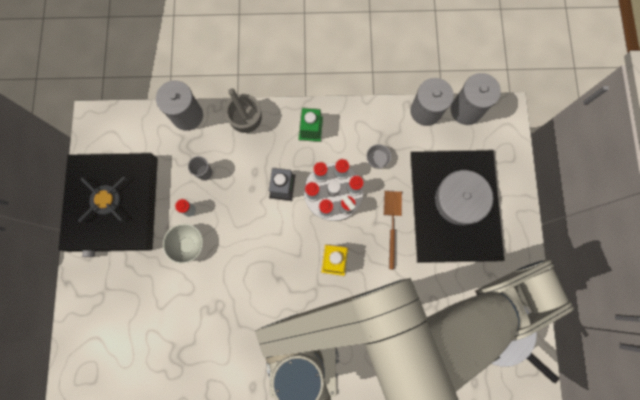

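View pics/scene.png

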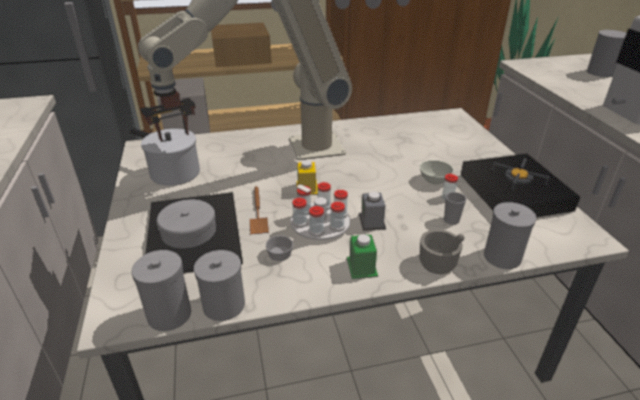

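Top view: three scanner-shaped blocks, grey (282,183), green (311,123) and yellow (335,258). By the description the grey one is meant. The carousel is at about (334,188) and the striped lid at (348,203). The lone lid at (182,206) is the spare jar. I'll check this in a close crop.

Run:
```python
import cv2
im=cv2.imread("pics/top.png")[145:235,255:375]
cv2.imwrite("pics/crop.png",cv2.resize(im,None,fx=6,fy=6,interpolation=cv2.INTER_CUBIC))
```

```text
(no output)
```

View pics/crop.png

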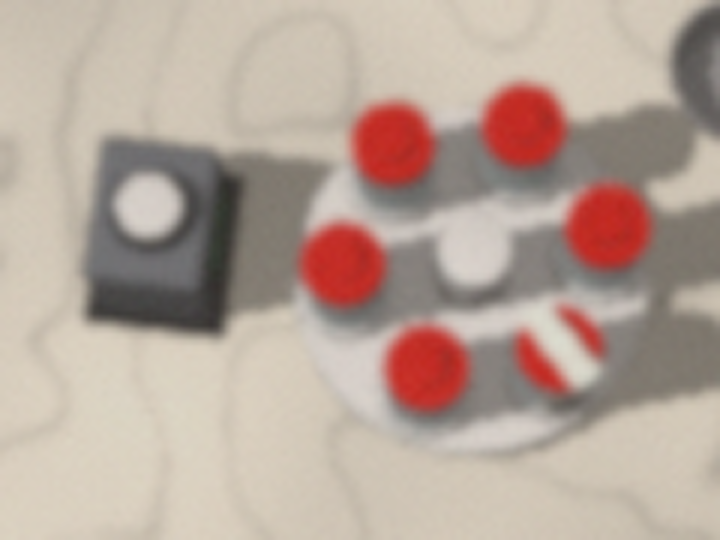

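The crop shows the grey scanner's button at crop pixel (150,206) and the post at (475,252). The striped lid is at (560,349), and the other five lids are clearly visible.

```bash
cat > h.py <<'E'
import numpy as np
from workcell import ctrl
def ray(p,u,v,z):
    f=200/np.tan(np.radians(p["vfov"]/2))
    d=p["R"].T@[(u-p["cx"])/f,(v-p["cy"])/f,1]; c=-p["R"].T@p["t"]
    return (c+d*(z-c[2])/d[2])[:2]
E
python3 - <<'E'
from h import *
from scipy.spatial.transform import Rotation as Ro
p=ctrl.camera_params("top")
w=lambda x,y,z:ray(p,(x+.5)/6-.5+255,(y+.5)/6-.5+145,z)
L=np.array([w(x,y,118) for x,y in[(560,349),(608,226),(523,125),(392,144),(343,264),(426,368)]])
B=w(150,206,118);A=L.mean(0);P=w(475,252,104)
print("axis",A,"post",P,"btn",B,np.linalg.norm(B-A))
print(L,np.hypot(*(L-A).T),np.degrees(np.arctan2(*(L-A).T[::-1])))
print("btn ang",np.degrees(np.arctan2(*(B-A)[::-1])))
for n,u,v,z in[("katori",378,155,42),("spat",393,200,5),("slab",412,200,20),("yellow",335,258,118),("green",310,117,118)]:print(n,ray(p,u,v,z))
o=ctrl.get_obs();print(Ro.from_rotvec(o["orientation"]).as_matrix())
q=ctrl.camera_params("wrist");print(q)
E
```

```text
axis [ 573.56131218 -117.48536242] post [ 572.88032652 -117.69177291] btn [599.73936029  64.30379743] 183.6643374263295
[[ 513.75049144 -162.89898028]
 [ 583.20761682 -191.99146059]
 [ 642.59987657 -146.16377381]
 [ 632.98481369  -72.08184916]
 [ 564.33376426  -43.38264859]
 [ 504.49131028  -88.39346211]] [75.09814221 75.12795656 74.75810761 74.78389899 74.67502821 74.94667321] [-142.79104605  -82.6229519   -22.55785099   37.38223726   97.09814755
  157.159445  ]
btn ang 81.80561034840865
katori [ 698.93555697 -280.4368949 ]
spat [ 541.78838978 -331.21877601]
slab [ 537.61353387 -395.96762169]
yellow [ 332.25856071 -115.14841909]
green [818.15011656 -41.36974543]
[[ 9.35975525e-01  3.52064775e-01 -4.58715893e-04]
 [ 3.52065074e-01 -9.35974723e-01  1.22563880e-03]
 [ 2.15776618e-06 -1.30866576e-03 -9.99999144e-01]]
{'vfov': 70.97887130644561, 'cx': 318.49914124830633, 'cy': 197.69926770517804, 'T_tool_cam': array([[-1.34397149e-03, -9.60674236e-01, -2.77674642e-01,
         7.66998344e+01],
       [ 9.99998509e-01, -9.89927117e-04, -1.41522468e-03,
        -1.39762736e-01],
       [ 1.08469223e-03, -2.77676129e-01,  9.60674133e-01,
        -1.61948950e+02],
       [ 0.00000000e+00,  0.00000000e+00,  0.00000000e+00,
         1.00000000e+00]])}
```

```bash
python3 -m pendant '{"grip":[-1,-1,-1,-1,-1,-1,-1,-1,-1,-1,-1,-1],"linear":[[0,0,0],[0,0,0],[0,0,0],[22,-26,0],[22,-26,0],[22,-26,0],[22,-26,0],[22,-26,0],[22,-26,0],[22,-26,0],[22,-26,0],[22,-26,0]],"angular":[[0,0,0.12],[0,0,0.12],[0,0,0.12],[0,0,0],[0,0,0],[0,0,0],[0,0,0],[0,0,0],[0,0,0],[0,0,0],[0,0,0],[0,0,0]]}'
```

```text
t: 1.1
ee_pos: [418.8, -349.4, 222.5]
orientation: [-3.141, 0.001, 0.001]
ft_force: [0.2, -0.6, -0.2]
width: 11.3
grasp_force: 0.0
```

```bash
python3 -m pendant '{"grip":[-1,-1,-1,-1,-1,-1,-1],"linear":[[24,-29,0],[24,-29,0],[24,-29,0],[24,-29,0],[24,-31,0],[0,0,0],[0,0,0]],"angular":[[0,0,0],[0,0,0],[0,0,0],[0,0,0],[0,0,0],[0,0,0],[0,0,0]]}'
python3 - <<'E'
from h import *
import cv2
cv2.imwrite("pics/w.png",ctrl.get_image("wrist")[:,:,::-1])
print(ctrl.get_obs()["qpos"])
E
```

```text
t: 1.68
ee_pos: [538.8, -202.4, 222.2]
orientation: [-3.141, -0.006, 0.001]
ft_force: [0.0, 0.4, 0.1]
width: 0.6
grasp_force: 0.0
[-3.82188222e-01  3.51463889e-01  1.74197864e+00 -4.35277438e-04
  1.04920459e+00  1.18707080e+00]
```

View pics/w.png

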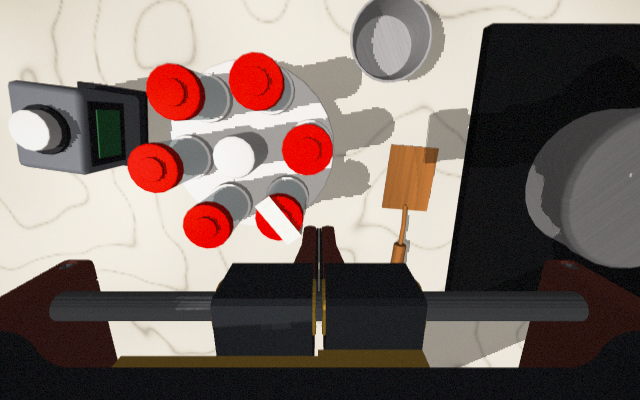

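The wrist view shows the grey scanner's window facing the carousel, with its button at (33,131) and the striped lid at (279,217). The shut fingers are above the free notch next to the striped jar. Descending there.

```bash
python3 -m pendant '{"grip":[-1,-1,-1,-1,-1,-1,-1,-1],"linear":[[0,0,18],[0,0,18],[0,0,18],[0,0,18],[0,0,18],[0,0,18],[0,0,18],[0,0,0]],"angular":[[0,0,0],[0,0,0],[0,0,0],[0,0,0],[0,0,0],[0,0,0],[0,0,0],[0,0,0]]}'
python3 - <<'E'
import numpy as np
for a in range(-112,-270,-8):
    t=np.radians(a);print(a,(573.3+92*np.cos(t)).round(1),(-117.6+92*np.sin(t)).round(1))
E
```

```text
t: 2.4
ee_pos: [534.8, -204.7, 93.5]
orientation: [-3.139, 0.004, 0.009]
ft_force: [0.0, -0.5, 0.2]
width: 0.6
grasp_force: 0.0
-112 538.8 -202.9
-120 527.3 -197.3
-128 516.7 -190.1
-136 507.1 -181.5
-144 498.9 -171.7
-152 492.1 -160.8
-160 486.8 -149.1
-168 483.3 -136.7
-176 481.5 -124.0
-184 481.5 -111.2
-192 483.3 -98.5
-200 486.8 -86.1
-208 492.1 -74.4
-216 498.9 -63.5
-224 507.1 -53.7
-232 516.7 -45.1
-240 527.3 -37.9
-248 538.8 -32.3
-256 551.0 -28.3
-264 563.7 -26.1
```

```bash
python3 -m pendant '{"grip":[-1,-1,-1,-1,-1,-1,-1,-1,-1,-1,-1,-1],"linear":[[-5.7,-2.8,0],[-5.7,-2.8,0],[-5.3,-3.6,0],[-5.3,-3.6,0],[-4.8,-4.3,0],[-4.8,-4.3,0],[-4.1,-4.9,0],[-4.1,-4.9,0],[-3.4,-5.4,0],[-3.4,-5.4,0],[-2.6,-5.9,0],[-2.6,-5.9,0]],"angular":[[0,0,0],[0,0,0],[0,0,0],[0,0,0],[0,0,0],[0,0,0],[0,0,0],[0,0,0],[0,0,0],[0,0,0],[0,0,0],[0,0,0]]}'
```

```text
t: 3.4
ee_pos: [486.1, -149.6, 96.6]
orientation: [-3.142, 0.0, 0.0]
ft_force: [1.0, -1.8, -0.1]
width: 0.5
grasp_force: 0.6
```

Contact made, with a gentle force. Continuing from -160 to -208.

```bash
python3 -m pendant '{"grip":[-1,-1,-1,-1,-1,-1,-1,-1,-1,-1,-1,-1],"linear":[[-1.7,-6.2,0],[-1.7,-6.2,0],[-0.9,-6.4,0],[-0.9,-6.4,0],[0,-6.4,0],[0,-6.4,0],[0.9,-6.4,0],[0.9,-6.4,0],[1.7,-6.2,0],[1.7,-6.2,0],[2.6,-5.9,0],[2.6,-5.9,0]],"angular":[[0,0,0],[0,0,0],[0,0,0],[0,0,0],[0,0,0],[0,0,0],[0,0,0],[0,0,0],[0,0,0],[0,0,0],[0,0,0],[0,0,0]]}'
python3 - <<'E'
from h import *
import cv2
im=ctrl.get_image("top")[145:235,255:375,::-1]
cv2.imwrite("pics/c2.png",cv2.resize(im,None,fx=6,fy=6,interpolation=cv2.INTER_CUBIC))
E
```

```text
t: 4.4
ee_pos: [491.7, -74.6, 96.6]
orientation: [-3.142, 0.0, 0.0]
ft_force: [0.1, -1.2, -0.0]
width: 0.2
grasp_force: 0.5
```

View pics/c2.png

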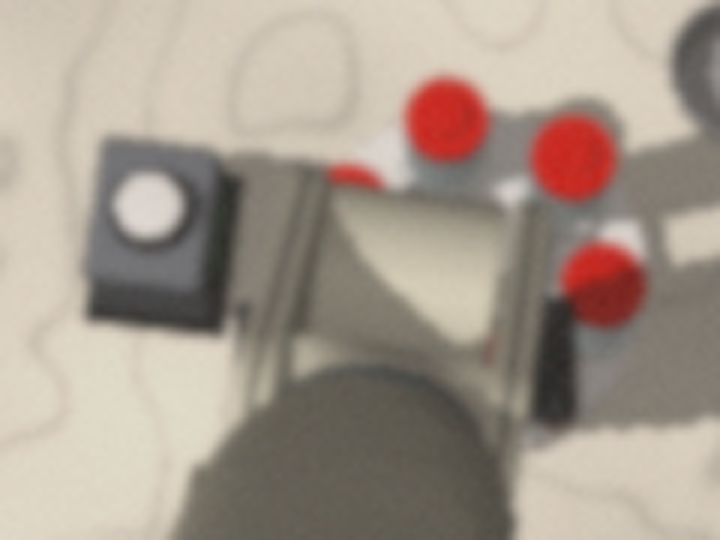

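The arm hides the labelled jar here, but three lids show, at crop (446,119), (573,157) and (603,285). They give the tray angle modulo 60°.

Run:
```python
from h import *
p=ctrl.camera_params("top")
for x,y in[(446,119),(573,157),(603,285)]:
    d=ray(p,(x+.5)/6-.5+255,(y+.5)/6-.5+145,118)-[573.4,-117.6]
    print(np.hypot(*d),np.degrees(np.arctan2(d[1],d[0])))
e=np.array([491.7,-74.6])-[573.4,-117.6];print(np.degrees(np.arctan2(e[1],e[0]))-360)
for r in(37,): pass
```

```text
75.02583781971363 11.351312077566481
75.1902390311501 -48.29257135829885
74.33966231278873 -108.72545225449619
-207.75854060106005
```

```bash
python3 -m pendant '{"grip":[-1,-1,-1,-1,-1,-1,-1,-1,-1,-1,-1,-1],"linear":[[3.4,-5.4,0],[3.4,-5.4,0],[4.1,-4.9,0],[4.1,-4.9,0],[4.8,-4.3,0],[4.8,-4.3,0],[5.3,-3.6,0],[5.3,-3.6,0],[5.7,-2.8,0],[4,-1.7,0],[2,-0.8,0],[0,0,0]],"angular":[[0,0,0],[0,0,0],[0,0,0],[0,0,0],[0,0,0],[0,0,0],[0,0,0],[0,0,0],[0,0,0],[0,0,0],[0,0,0],[0,0,0]]}'
python3 - <<'E'
from h import *
import cv2
im=ctrl.get_image("top")[145:235,255:375,::-1]
im2=ctrl.get_image("wrist")[:,:,::-1]
a=cv2.resize(im,None,fx=5,fy=5,interpolation=cv2.INTER_CUBIC)
cv2.imwrite("pics/c3.png",a)
cv2.imwrite("pics/w3.png",im2)
E
```

```text
t: 5.45
ee_pos: [539.3, -33.3, 96.7]
orientation: [-3.142, -0.0, -0.001]
ft_force: [-0.3, 0.3, -0.3]
width: 0.2
grasp_force: 0.0
```

View pics/c3.png

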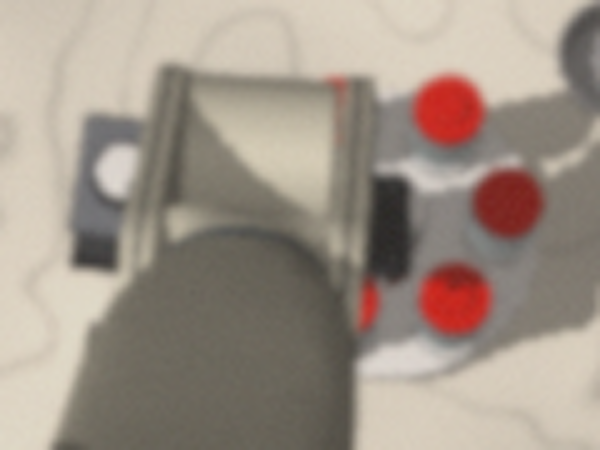

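Three lids are visible at crop (5x) (449,110), (508,203) and (456,300). The arm still hides the labelled one.

Run:
```python
from h import *
p=ctrl.camera_params("top")
for x,y in[(449,110),(508,203),(456,300)]:
    d=ray(p,(x+.5)/5-.5+255,(y+.5)/5-.5+145,118)-[573.4,-117.6]
    print(np.hypot(*d),np.degrees(np.arctan2(d[1],d[0])))
e=np.array([539.3,-33.3])-[573.4,-117.6];print(np.hypot(*e),np.degrees(np.arctan2(e[1],e[0])))
```

```text
74.89154729035543 -29.96025446290105
74.9797582691544 -90.27586723862322
75.98732708400792 -149.936503736006
90.9356915627742 112.02371178330212
```

```bash
python3 -m pendant '{"grip":[-1,-1,-1,-1,-1,-1,-1,-1,-1,-1,-1,-1],"linear":[[2,-0.9,0],[2,-0.9,0],[2,-0.8,0],[2,-0.8,0],[2,-0.8,0],[1.8,-0.7,0],[0,0,0],[0,0,0],[-3,0,0],[-3,0,0],[0,0,-10],[0,0,-20]],"angular":[[0,0,0],[0,0,0],[0,0,0],[0,0,0],[0,0,0],[0,0,0],[0,0,0],[0,0,0],[0,0,0],[0,0,0],[0,0,0],[0,0,0]]}'
python3 -m pendant '{"grip":[-1,-1,-1,-1,-1,-1,-1,-1,-1],"linear":[[0,0,-25],[0,0,-25],[0,0,-25],[0,0,-25],[-15,8,0],[-30,10,0],[-30,10,0],[0,0,0],[0,0,0]],"angular":[[0,0,0],[0,0,0],[0,0,0],[0,0,0],[0,0,0],[0,0,0],[0,0,0],[0,0,0],[0,0,0]]}'
python3 - <<'E'
from h import *
import cv2
o=ctrl.get_obs();print(o["t"],o["ee_pos"].tolist(),o["orientation"].tolist())
im2=ctrl.get_image("wrist")[:,:,::-1]
cv2.imwrite("pics/w4.png",im2)
E
```

```text
t: 6.55
ee_pos: [542.3, -28.5, 125.6]
orientation: [-3.141, 0.0, 0.007]
ft_force: [0.2, 0.5, 1.2]
width: 0.5
grasp_force: 0.0
t: 7.3
ee_pos: [468.3, -56.9, 227.6]
orientation: [3.142, -0.002, 0.001]
ft_force: [0.1, -0.0, 0.6]
width: 0.5
grasp_force: 0.0
7.3 [468.32677018971583, -56.906214576478376, 227.56937146892543] [3.1415303577116647, -0.0022007595454441174, 0.0014791999366069056]
```

View pics/w4.png

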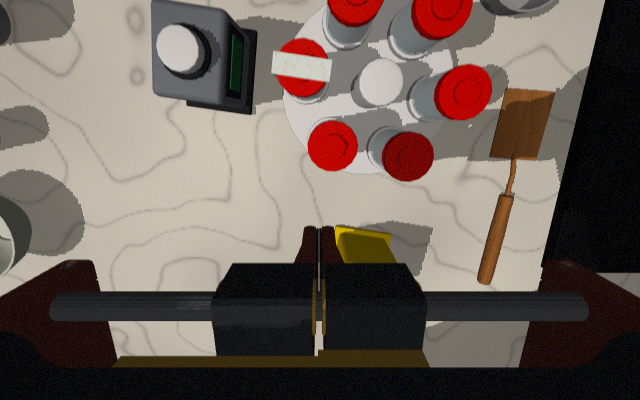

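The striped lid is at (302,67), the post top at (381,82) and the button top at (180,49). The label appears to face the window. Checking numerically.

Run:
```python
from h import *
from scipy.spatial.transform import Rotation as Ro
o=dict(ee_pos=[468.33,-56.91,227.57],orientation=[3.14153,-.0022,.00148])
q=ctrl.camera_params("wrist");T=np.eye(4);T[:3,:3]=Ro.from_rotvec(o["orientation"]).as_matrix();T[:3,3]=o["ee_pos"]
M=np.linalg.inv(T@q["T_tool_cam"]);p=dict(q,R=M[:3,:3],t=M[:3,3])
L=ray(p,302,68,118);B=ray(p,180,49,118);A=ray(p,381,82,104)
O=ray(p,407,156,118),ray(p,333,145,118),ray(p,465,92,118)
a=lambda X,C:np.degrees(np.arctan2(*(X-C)[::-1]))
print(L,B,A,a(L,A),a(B,A),np.hypot(*(L-A)),np.hypot(*(B-A)));C=np.array([573.4,-117.6]);print(a(L,C),a(B,C))
print([(x,a(x,A)) for x in O])
```

```text
[586.5162305  -41.85389468] [602.0767424   64.53276552] [ 576.28117583 -115.66407876] 82.10529675905376 81.85333344460534 74.5164385786104 182.0338263665603
80.17605227437834 81.05225569840964
[(array([ 508.16390002, -141.80488793]), np.float64(-159.0051049505587)), (array([518.84622389, -70.19973349]), np.float64(141.635575837396)), (array([ 566.06877669, -189.57597737]), np.float64(-97.86674295964393))]
```

The label is aligned to about 1° and the carousel is at rest. Now moving over the button.

```bash
python3 -m pendant '{"grip":[-1,-1,-1,-1,-1,-1,-1,-1,-1,-1,-1,-1],"linear":[[22,-20,0],[22,-20,0],[22,-20,0],[22,-20,0],[22,-20,0],[22,-21,0],[0,0,20],[0,0,20],[0,0,20],[0,0,20],[0,0,17],[0,0,0]],"angular":[[0,0,0],[0,0,0],[0,0,0],[0,0,0],[0,0,0],[0,0,0],[0,0,0],[0,0,0],[0,0,0],[0,0,0],[0,0,0],[0,0,0]]}'
python3 -m pendant '{"grip":[-1,-1],"linear":[[0,0,0],[0,0,0]],"angular":[[0,0,0],[0,0,0]]}'
```

```text
t: 8.35
ee_pos: [600.2, 64.9, 126.2]
orientation: [3.141, 0.001, -0.008]
ft_force: [-0.1, 0.3, -0.3]
width: 0.5
grasp_force: 0.0
t: 8.52
ee_pos: [602.5, 64.8, 130.5]
orientation: [-3.141, -0.0, -0.002]
ft_force: [-0.9, -0.1, -0.7]
width: 0.6
grasp_force: 0.0
```

```bash
python3 -m pendant '{"grip":[-1,-1,-1,-1,-1,-1,-1,-1],"linear":[[0,0,3],[0,0,3],[0,0,3],[0,0,3],[0,0,3],[0,0,2],[0,0,0],[0,0,0]],"angular":[[0,0,0],[0,0,0],[0,0,0],[0,0,0],[0,0,0],[0,0,0],[0,0,0],[0,0,0]]}'
```

```text
t: 9.18
ee_pos: [601.6, 64.4, 112.9]
orientation: [-3.142, 0.0, -0.001]
ft_force: [-0.0, 0.4, 2.4]
width: 0.6
grasp_force: 1.6
```

```bash
python3 -m pendant '{"grip":[-1,-1,-1,-1,-1],"linear":[[0,0,1],[0,0,1],[0,0,1],[0,0,0],[0,0,0]],"angular":[[0,0,0],[0,0,0],[0,0,0],[0,0,0],[0,0,0]]}'
```

```text
t: 9.6
ee_pos: [601.7, 64.4, 111.1]
orientation: [-3.142, 0.0, -0.001]
ft_force: [-3.8, -0.9, 14.2]
width: 0.5
grasp_force: 7.1
```

The force has jumped to 14 N, so the button is on its stop. Holding it, then releasing.

```bash
python3 -m pendant '{"grip":[-1,-1,-1,-1,-1,-1,-1,-1,-1,-1,-1,-1],"linear":[[0,0,0],[0,0,0],[0,0,0],[0,0,0],[0,0,0],[0,0,0],[0,0,0],[0,0,0],[0,0,0],[0,0,0],[0,0,0],[0,0,0]],"angular":[[0,0,0],[0,0,0],[0,0,0],[0,0,0],[0,0,0],[0,0,0],[0,0,0],[0,0,0],[0,0,0],[0,0,0],[0,0,0],[0,0,0]]}'
python3 -m pendant '{"grip":[-1,-1,-1,-1,-1,-1,-1,-1,-1,-1,-1,-1],"linear":[[0,0,0],[0,0,0],[0,0,-4],[0,0,-4],[0,0,-6],[0,0,-20],[0,0,-25],[0,0,-25],[0,0,-25],[-20,0,0],[-20,0,0],[0,0,0]],"angular":[[0,0,0],[0,0,0],[0,0,0],[0,0,0],[0,0,0],[0,0,0],[0,0,0],[0,0,0],[0,0,0],[0,0,0],[0,0,0],[0,0,0]]}'
python3 - <<'E'
from h import *
import cv2
cv2.imwrite("pics/w5.png",ctrl.get_image("wrist")[:,:,::-1])
E
```

```text
t: 10.6
ee_pos: [601.7, 64.4, 111.1]
orientation: [-3.142, 0.0, -0.002]
ft_force: [-2.9, -0.8, 14.8]
width: 0.7
grasp_force: 7.1
t: 11.6
ee_pos: [557.8, 64.3, 218.5]
orientation: [3.141, 0.0, -0.005]
ft_force: [0.2, 0.3, 0.1]
width: 0.1
grasp_force: 0.0
```

View pics/w5.png

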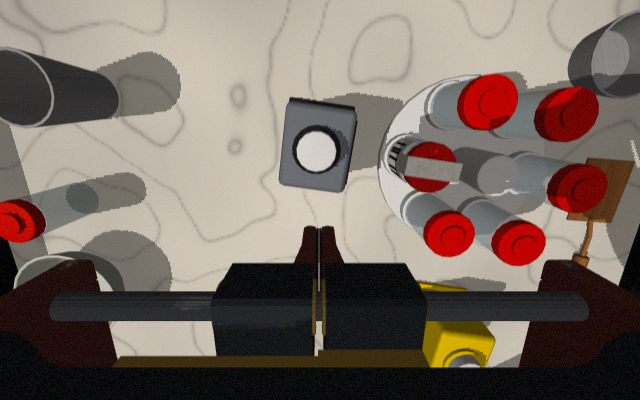

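The barcode label at (398,157) faces the scanner, whose button at (317,151) is up. The arm is clear of everything, so I'm handing in.

```bash
python3 -c "
from workcell import ctrl
print(ctrl.close_job())"
```

```text
the job is handed in; nothing more can be done
None
```

The job is handed in: the labelled jar faces the grey scanner's window to within about 1°, I held the button down on its stop for over a second and released it, and the arm touched none of the bystanders; no verdict came back at hand-in.

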